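# Shut and lock the food warmer's service cover

## Task

The hinged service cover on top of the food warmer has been left ajar: push it down shut with your fingertips, then set a fingertip in the slot of its quarter-turn fastener, press the cover down flat against its spring plungers and turn the fastener a quarter turn clockwise (seen from above) to its stop, so that the cover stays locked down when you let go. Only push and turn: do not lift the cover further open, and leave the other things on the warmer and the table where they are.

Things in the scene. Friction and masses are not known exactly. Their poses are not given: they have to be found in the camera images.
- warmer: stainless countertop food warmer, fixed, 400 mm (x) by 540 mm (y), flat deck 205 mm high; origin under its centre on the table, x away from its front panel (robot's side), z up. Left half (+y): food pan under a lid whose wire handle is 245 mm high. Right half (-y): service bay with the hinged cover; hinge middle at (+45, -155, 205) mm
- cover (a joint): cover angle, rad: 0 shut flat, grows as its near edge rises; starts at 0.15 to 0.42. A steel slab 220 mm (hinge to near edge) x 200 x 12 mm; its counterbalanced stiff hinge stays where left, about 2 N at the edge moves it. Unlatched, two spring plungers under its near corners hold it at about 0.023 rad; pressing it flat takes about 10 N at the slot; locked it rests at 0.007
- cover_edge (a point): point on the cover's top face, mid near (free) edge, 12 mm in from that edge, 208 mm from the hinge. The fastener's bezel rises 3.5 mm within 30 mm to each side of it; farther out, to 100 mm each side along y, the top is plain. Axes of the cover: x from near edge to hinge, z out of the top face
- cover_hinge (a point): middle of the cover's hinge line, at deck level (underside of the shut cover); the hinge runs along its y axis
- slot (a point): slot centre at its mouth, on the turning axis, 160 mm from the hinge, 14.5 mm above the cover's underside. Slot: pocket 58 long x 32 wide x 18 mm deep, flat floor, in a flush 76 mm cast rotor inside a 112 mm bezel 3.5 mm proud of the cover. Frame turns with rotor: x along slot to the pointer dimple, z out of the cover. x points to the warmer's right (-y) at joint 0, to its front (-x) when locked
- latch (a joint): quarter-turn fastener angle, rad, grows clockwise seen from above: 0 unlocked, 1.571 locked at its stop; starts at 0 to 0.3. Turns stiffly (0.06 N m, 0.1 to 0.2 N m as its hidden cam runs under the keeper), stays where left; the cam passes under the keeper only while the cover is pressed flat
- tongs: loose serving tongs with black handles, 260 mm long, 45 to 75 mm wide, lying on the food pan's lid; origin underneath its middle, x towards the jaws
- turner: loose pancake turner with a black handle, 290 mm long, 75 mm wide, lying on the table; origin underneath its middle, x towards the blade
- mug: loose white mug, 78 mm across, 90 mm high; origin under its centre
- syrup: loose amber syrup bottle, 64 mm across, 180 mm high; origin under its centre
- shaker: loose steel sugar shaker, 60 mm across, 104 mm high; origin under its centre
- ramekin: loose steel sauce cup, 66 mm across, 35 mm high, standing on the food pan's lid; origin under its centre
- probe: loose dial probe thermometer, dial 34 mm across and 12 mm thick with a 100 mm stem, lying on the deck strip between cover and pan; origin under the dial, x along the stem

How it is judged:
On the way, in this order (a step that is already met when the one before it is completed fails the run):
1. the cover is pushed down onto its plungers, the fastener still unlocked (value of joint cover below 0.04 rad and value of joint latch below 0.6 rad), for 0.1 s.
2. the fastener is turned to its stop with the cover down (value of joint latch above 1.3 rad and value of joint cover below 0.015 rad), for 0.1 s.
At the end, for the whole second after the job is handed in: the fastener is turned within about 15 degrees of its locked stop (over 1.3 rad), and the cover, let go, stays down within 0.015 rad of shut (about 3 mm at its edge), held by the cam (all of step 2 and velocity of joint latch below 0.05 rad/s); the robot touches nothing.
It fails at once if the cover was lifted further open (value of joint cover above 0.55 rad).
It fails at once if a bystander was moved by more than 30 mm or lifted (distance of any of tongs, turner, mug, syrup, shaker, ramekin, probe from where it was at the start of the episode above 0.03 m).
It also fails if it takes over 48 s, if anything falls off the work surface, if the arm or the gripper's body presses on something with over 40 N, if the wrist force passes 120 N, or if a joint passes its speed limit or range.

## Robot

A 6-joint arm with a two-finger parallel gripper is mounted at the origin on the work surface. World frame = base frame: x ahead of the robot, y to its left, z up, the work surface at z = 0. Lengths are in m, angles in rad, forces in N, time in s.
With the tool pointing down it reaches from about 0.325 to 0.925 m from the base axis. Payload 3.1 kg.
Tool frame: the origin (TCP) lies midway between the tips of the shut fingers; the grasp point (between the pads) lies 19 mm behind it; z points along the fingers, y is the line along which they close (so a half turn about z gives the same grasp; the last joint's range is limited). The gripper opens to 85 mm and grips with 20 to 120 N. Pads are 22 mm wide; open, the fingers measure 114 mm over their backs; the gripper's body (76 mm by 85 mm) begins 54 mm behind the grasp point. The pads swing forward as they close: fully open they stand 13 mm farther back than shut.
Start: joints at [-1.279, 0.217, 1.613, -0, 1.311, -0.112], TCP at [0.246, -0.575, 0.231] pointing down, gripper open.
Joint ranges: [-2.75, 2.75], [-0.78, 2.1], [0.31, 2.55], [-1.13, 4.27], [0.13, 2.63], [-2.58, 2.58]. Speed limits (rad/s): [2.79, 2.79, 3.14, 3.14, 3.14, 3.14].

## Interface

Orientations are given as a unit quaternion [w, x, y, z].
In Python, from bench import get_obs, capture, camera_info, job_done gives the robot as it stands.
- The arm moves only by the tool play_rows, never from a script. Its argument "plan" is a list of rows, each a list of 6 numbers: the shift along the tool's x, y, z as a fraction of full scale, then the turn, a rotation vector about the tool's x, y, z as a fraction of full scale. A call has 1 to 12 rows; each row is the pose to reach, as a shift and turn from the pose commanded when the call began, along the tool's axes at that moment; what a row does not reach only later rows make up. Full scale, the value 1, is 300 mm for a shift and 30 degrees for a turn. A row lasts 1/12 s, in which the tool goes at most 41.7 mm and 7.16 degrees, less where a joint would pass 70% of its speed; a pose out of reach is approached as far as the arm can. A call with a number of a shift or a turn outside -1 to 1 is refused whole. A call with a gripper value outside its range is refused whole. "hand" is the closure in counts, from 0 (fully open) to 255 (shut), set as the call begins (left out, the last holds). The fingers move at their own pace and stop on an object; "squeeze" is the grip in N (left out, the last holds). Time passes only in rows, so rows that repeat a pose let the fingers close. It gives the time, the measured TCP pose, the force, the opening and the grip force at its end, in the units of the state.
- get_obs(): the state, without advancing time (a new reading comes with each control period).
- capture(name): name is "scene" or "side" or "wrist"; returns (picture, depth): 420x560x3 uint8, red, green, blue; 420x560 float32, m along the optical axis (not along the pixel's ray), 0 where there is no reading.
- camera_info(name): a dict with "K" (3x3 intrinsics, pixels), "R" (3x3) and "t" (3): a world point X has camera coordinates R X + t. Camera axes: x right, y down, z forward; pixel columns grow to the right and rows downward; lengths in m; the calibration is good to about 2 mm. A picture is of the moment at which its call begins: read the wrist's pose just before it. camera_info takes no time and is no camera call; for the wrist camera it gives the pose at the moment of the call.
- job_done(): hands the job in; it is judged then, once.
The state is a dict: "t": time; "qpos": joint angles; "joint_velocities": joint speeds; "tau": joint torques, N m; "tcp_pos": TCP position; "tool_rot": TCP orientation; "wrist_force": force on the tool from outside, world axes, zero at the start; "torque": the same for the moment, N m; "gripper_width": finger opening in m; "gripper_force": force on a finger pad.
Only numpy, scipy, OpenCV 4.12 (cv2) and the standard library are available. Lean on these libraries where they do the work, as an engineer would, in place of code of your own. Each camera call takes 0.05 s, during which the arm holds its last target. There are 200 camera calls.

## Working session

There is one attempt and no reset: what is moved stays moved. The work goes in short steps, Python scripts to look and compute and a tool call to move; the robot and the scene stay as the last step left them, time stands still between calls to the robot, and variables do not carry over. Pictures are saved under pics/ and viewed, at most 10 in all, crops included, and the job is handed in when it is done.

Besides the shell and the picture viewer there is one more tool, called after "Emit:" in YAML: its name, and indented under it one key for each argument. play_rows: Moves the arm, as the interface text tells. Its arguments: {"type":"object","properties":{"plan":{"type":"array"},"hand":{"type":"number"},"squeeze":{"type":"number"}},"required":["plan"]}

```bash
mkdir -p pics; ls; python3 - <<'E'
from bench import *
import cv2,numpy as np
o=get_obs();print({k:np.round(v,3).tolist() for k,v in o.items()})
for n in("scene","side"):
    c=camera_info(n);print(n,np.round(c["K"],1).tolist(),np.round(-c["R"].T@c["t"],3))
    p,d=capture(n);cv2.imwrite(f"pics/{n}0.png",p[...,::-1]);np.savez(f"{n}0.npz",p=p,d=d,**c)
E
```

```text
pics
{'t': 0.0, 'qpos': [-1.279, 0.218, 1.615, 0.0, 1.311, -0.112], 'joint_velocities': [-0.001, 0.001, -0.001, 0.001, -0.0, 0.002], 'tau': [-0.0, -39.684, -30.385, -0.0, 0.01, 0.0], 'tcp_pos': [0.245, -0.574, 0.23], 'tool_rot': [-0.001, 0.98, 0.201, -0.0], 'wrist_force': [0.517, -0.559, -0.14], 'torque': [-0.047, 0.053, -0.03], 'gripper_force': 0.0, 'gripper_width': 0.085}
scene [[413.2, 0.0, 283.3], [0.0, 413.2, 211.9], [0.0, 0.0, 1.0]] [1.38  0.508 0.781]
side [[445.8, 0.0, 275.4], [0.0, 445.8, 208.6], [0.0, 0.0, 1.0]] [0.368 0.937 0.839]
```

View pics/scene0.png

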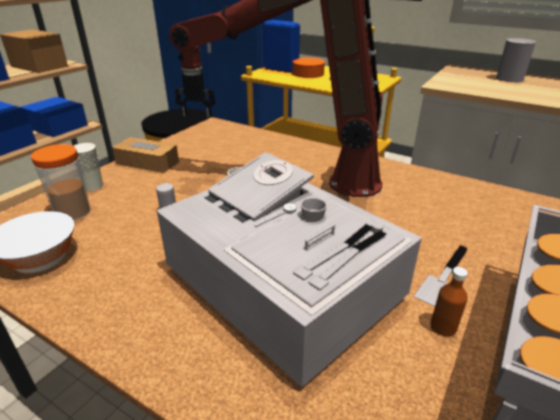

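View pics/side0.png

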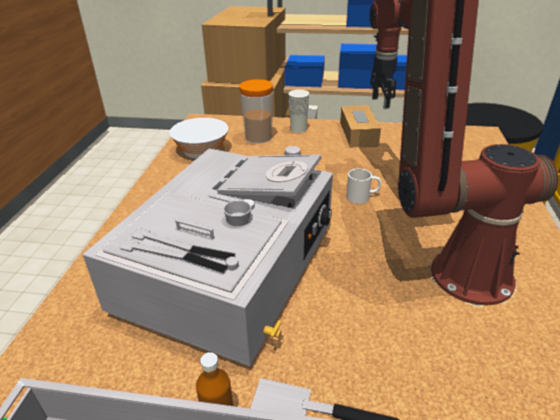

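The scene picture shows the ajar cover at about (262,182) with its white bezel at (272,172); the deck corners are at (162,213), (303,317) and (414,241). In the side view the corners are at (95,253), (252,307), (332,172) and (205,152), the bezel is at (288,172), and the mug stands in front of the warmer at (360,185).

```bash
cat > h.py <<'E'
import numpy as np,cv2
def ray(c,px,z):
    K,R,t=c["K"],c["R"],c["t"];C=-R.T@t
    d=(R.T@np.linalg.inv(K)@np.c_[np.atleast_2d(px),np.ones(len(np.atleast_2d(px)))].T).T
    return C+d*((z-C[2])/d[:,2])[:,None]
def cloud(c,d):
    v,u=np.indices(d.shape);K=c["K"]
    P=np.stack([(u-K[0,2])/K[0,0]*d,(v-K[1,2])/K[1,1]*d,d],-1)
    return (P-c["t"])@c["R"]
E
python3 - <<'E'
import numpy as np;from h import *
s=np.load("scene0.npz");i=np.load("side0.npz")
print("scene",ray(s,[(162,213),(303,317+0),(414,241)],.205).round(3).tolist())
print("side",ray(i,[(95,253),(252,307),(332,172),(205,152)],.205).round(3).tolist())
for n,c in(("scene",s),("side",i)):
    X=cloud(c,c["d"]);ok=c["d"]>0
    m=ok&(abs(X[...,2]-.205)<.004)
    pts=X[m][:,:2].astype(np.float32)
    lo=(pts[:,0]>.2)&(pts[:,0]<.9)&(abs(pts[:,1])<.5)
    print(n,"rect",cv2.minAreaRect(pts[lo]))
    box={"scene":(185,215,232,312),"side":(225,310,155,205)}
    m=ok&(X[...,2]>.223)&(X[...,0]>.2)&(X[...,0]<.9)&(X[...,2]<.34)
    a=np.zeros_like(m);(r0,r1,c0,c1)={"scene":(155,216,205,315),"side":(152,202,220,322)}[n];a[r0:r1,c0:c1]=1
    P=X[m&a]
    g=np.random.default_rng(0);best=0
    for _ in range(500):
        q=P[g.choice(len(P),3,False)];nn=np.cross(q[1]-q[0],q[2]-q[0]);nn/=np.linalg.norm(nn)+1e-12
        k=abs((P-q[0])@nn)<.002
        if k.sum()>best:best=k.sum();K=k
    Q=P[K];c0=Q.mean(0);nn=np.linalg.svd(Q-c0)[2][2];nn*=np.sign(nn[2])
    print(len(P),best,"normal",nn.round(3),"angle",np.arccos(nn[2]).round(3),"az",np.arctan2(-nn[1],-nn[0]).round(3),"c",c0.round(3),"top z",Q[:,2].max().round(3))
E
```

```text
scene [[0.776, -0.225, 0.205], [0.896, 0.259, 0.205], [0.551, 0.364, 0.205]]
side [[0.885, 0.262, 0.205], [0.512, 0.37, 0.205], [0.387, -0.15, 0.205], [0.776, -0.225, 0.205]]
scene rect ((0.6483209133148193, 0.06108775734901428), (0.546283483505249, 0.4042031168937683), 74.92471313476562)
3245 2104 normal [ 0.21  -0.055  0.976] angle 0.219 az 2.886 c [ 0.552 -0.059  0.241] top z 0.265
side rect ((0.6490452885627747, 0.059267908334732056), (0.5460948348045349, 0.40356653928756714), 74.9011459350586)
2667 1734 normal [ 0.21  -0.058  0.976] angle 0.22 az 2.874 c [ 0.541 -0.06   0.243] top z 0.266
```

```bash
cat >> h.py <<'E'
from scipy.spatial.transform import Rotation as Ro
W=np.array([.6487,.060]);A=np.radians(-15.1);ex=np.array([np.cos(A),np.sin(A)]);ey=np.array([-ex[1],ex[0]])
def w(x,y,z): return np.r_[W+x*ex+y*ey,z]
def hinge(r,h,th,y=-.155): # r from hinge, h above underside
    return w(.045-r*np.cos(th)+h*np.sin(th),y,.205+r*np.sin(th)+h*np.cos(th))
def go(target,yawx):
    """shift and turn fractions to vertical tool with tool x at yawx deg"""
    from bench import get_obs
    o=get_obs();q=o["tool_rot"];R=Ro.from_quat([*q[1:],q[0]])
    T=Ro.from_euler("z",yawx,degrees=True)*Ro.from_euler("x",180,degrees=True)
    print("t",round(o["t"],2),"tcp",np.round(o["tcp_pos"],4),"F",np.round(o["wrist_force"],1),"q",np.round(o["qpos"],2))
    print("shift",(R.inv().apply(target-np.array(o["tcp_pos"]))/.3).round(3),"turn",np.degrees((R.inv()*T).as_rotvec()/30).round(3))
E
python3 - <<'E'
from h import *
print("slot shut",hinge(.16,.0145,0),"press",hinge(.206,.0155,.22))
go(np.r_[hinge(.206,.0155,.22)[:2],.34],165-5)
E
```

```text
slot shut [ 0.49729245 -0.05969024  0.2195    ] press [ 0.46094017 -0.04988164  0.26508171]
t 0.1 tcp [ 0.2454 -0.574   0.2301] F [-0.  0. -0.] q [-1.28  0.22  1.61 -0.    1.31 -0.11]
shift [ 1.347 -1.325 -0.363] turn [-1.000e-03 -5.000e-03 -4.562e+00]
```

Emit:
play_rows:
  plan:
    - [0,0,-0.36,0,0,-0.3]
    - [0,0,-0.36,0,0,-0.5]
    - [0,0,-0.36,0,0,-0.7]
    - [0.7,-0.66,-0.36,0,0,-1]
    - [0.7,-0.66,-0.36,0,0,-1]
    - [0.7,-0.66,-0.36,0,0,-1]
    - [0.7,-0.66,-0.36,0,0,-1]
    - [0.7,-0.66,-0.36,0,0,-1]
    - [0.7,-0.66,-0.36,0,0,-1]
    - [0.7,-0.66,-0.36,0,0,-1]
    - [0.7,-0.66,-0.36,0,0,-1]
    - [0.7,-0.66,-0.36,0,0,-1]
  hand: 255
  squeeze: 20

```text
t: 1.1
tcp_pos: [0.3614, -0.3084, 0.3391]
tool_rot: [0.0, 0.894, 0.449, -0.0]
wrist_force: [-1.0, -0.4, -0.3]
gripper_width: 0.0002
gripper_force: 0.0
```

```bash
python3 -c "
from h import *
go(np.r_[hinge(.206,.0155,.22)[:2],.33],160)"
```

```text
t 1.1 tcp [ 0.3614 -0.3084  0.3391] F [-1.  -0.4 -0.3] q [-0.85 -0.18  1.82 -0.    1.51 -0.21]
shift [ 0.889 -0.248  0.03 ] turn [-1.000e-03  0.000e+00 -3.555e+00]
```

Emit:
play_rows:
  plan:
    - [0.88,-0.25,0.03,0,0,-1]
    - [0.88,-0.25,0.03,0,0,-1]
    - [0.88,-0.25,0.03,0,0,-1]
    - [0.88,-0.25,0.03,0,0,-1]
    - [0.88,-0.25,0.03,0,0,-1]
    - [0.88,-0.25,0.03,0,0,-1]
    - [0.88,-0.25,0.03,0,0,-1]
    - [0.88,-0.25,0.03,0,0,-1]
    - [0.88,-0.25,0.03,0,0,-1]
    - [0.88,-0.25,0.03,0,0,-1]

```text
t: 1.93
tcp_pos: [0.4592, -0.0553, 0.3299]
tool_rot: [-0.0, 0.749, 0.663, -0.001]
wrist_force: [0.2, -0.1, -0.1]
gripper_width: -0.0001
gripper_force: 0.0
```

Emit:
play_rows:
  plan:
    - [0,0,0,0,0,-1]
    - [0,0,0,0,0,-1]
    - [0,0,0,0,0,-1]
    - [0,0,0,0,0,-1]
    - [0,0,0,0,0,-1]

```text
t: 2.35
tcp_pos: [0.459, -0.056, 0.3303]
tool_rot: [0.0, 0.551, 0.834, -0.0]
wrist_force: [-0.5, 0.0, -0.3]
gripper_width: -0.0002
gripper_force: 0.0
```

Emit:
play_rows:
  plan:
    - [0,0,0,0,0,-1]
    - [0,0,0,0,0,-1]
    - [0,0,0,0,0,-1]
    - [0,0,0,0,0,-1]
    - [0,0,0,0,0,-1]
    - [0,0,0,0,0,-1]

```text
t: 2.85
tcp_pos: [0.4591, -0.0551, 0.3303]
tool_rot: [-0.0, 0.319, 0.948, -0.0]
wrist_force: [-0.6, -0.5, 0.7]
gripper_width: -0.0001
gripper_force: 0.0
```

```bash
python3 -c "
from h import *
from bench import *
go(hinge(.206,.0155,.023),160)
c=camera_info('wrist');p,d=capture('wrist');cv2.imwrite('pics/w1.png',p[...,::-1]);np.savez('w1.npz',p=p,d=d,**c)"
```

```text
t 2.85 tcp [ 0.4591 -0.0551  0.3303] F [-0.6 -0.5  0.7] q [-0.27 -0.21  1.86 -0.    1.49 -1.19]
shift [0.03  0.008 0.35 ] turn [-0.001  0.    -0.572]
```

View pics/w1.png

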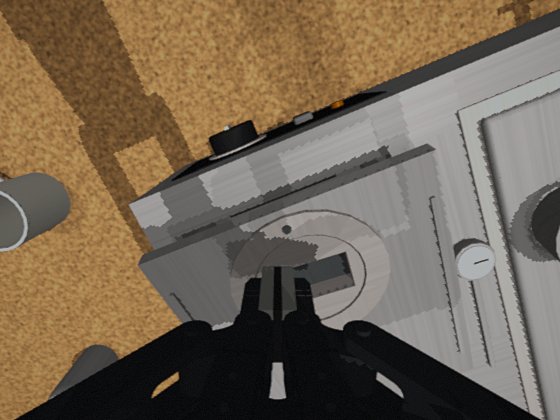

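The wrist view shows the tilted cover with bezel and slot (visible part around (325,272)), fingers just over the near bezel edge. I press the cover down.

Emit:
play_rows:
  plan:
    - [0.03,0.01,0.1,0,0,-0.2]
    - [0.03,0.01,0.19,0,0,-0.4]
    - [0.03,0.01,0.22,0,0,-0.5]
    - [0.03,0.01,0.25,0,0,-0.5]
    - [0.03,0.01,0.28,0,0,-0.5]
    - [0.03,0.01,0.31,0,0,-0.5]
    - [0.03,0.01,0.33,0,0,-0.5]
    - [0.03,0.01,0.345,0,0,-0.5]
    - [0.03,0.01,0.355,0,0,-0.5]
    - [0.03,0.01,0.36,0,0,-0.5]
    - [0.03,0.01,0.36,0,0,-0.5]
    - [0.03,0.01,0.36,0,0,-0.5]

```text
t: 3.9
tcp_pos: [0.4539, -0.0462, 0.2229]
tool_rot: [0.0, 0.19, 0.982, -0.0]
wrist_force: [-3.7, 0.4, 3.9]
gripper_width: 0.0002
gripper_force: 1.9
```

Emit:
play_rows:
  plan:
    - [0,0,-0.1,0,0,0]
    - [0,0,-0.2,0,0,0]
    - [-0.15,0,-0.35,0,0,0]
    - [-0.32,0,-0.35,0,0,0]
    - [-0.32,0,-0.35,0,0,0]
    - [-0.32,0,-0.35,0,0,0]
    - [-0.32,0,-0.35,0,0,0]

```text
t: 4.48
tcp_pos: [0.5442, -0.0824, 0.3271]
tool_rot: [0.0, 0.19, 0.982, 0.0]
wrist_force: [-0.4, 0.1, -0.2]
gripper_width: 0.0001
gripper_force: 0.0
```

```bash
python3 -c "
from h import *
from bench import *
go(hinge(.16,.0155,.023),160)
c=camera_info('wrist');p,d=capture('wrist');cv2.imwrite('pics/w2.png',p[...,::-1]);np.savez('w2.npz',p=p,d=d,**c)
X=hinge(.16,.0145,.023);u=c['K']@(c['R']@X+c['t']);print(u[:2]/u[2])
s=camera_info('side');p,d=capture('side');X=cloud(s,d)
P=X[(d>0)&(X[...,2]>.2)&(X[...,2]<.35)];L=np.c_[(P[:,:2]-W)@ex,(P[:,:2]-W)@ey,P[:,2]]
for x in(-.165,-.13,-.1,-.05,0):
  for y in(-.07,-.235): print(x,y,np.median(L[(abs(L[:,0]-x)<.008)&(abs(L[:,1]-y)<.015),2]).round(4))
"
```

```text
t 4.48 tcp [ 0.5442 -0.0824  0.3271] F [-0.4  0.1 -0.2] q [-0.28 -0.01  1.68  0.    1.47 -1.47]
shift [0.172 0.012 0.343] turn [ 0.001  0.001 -0.063]
[281.89555517 143.91310335]
-0.165 -0.07 0.2232
-0.165 -0.235 0.2245
-0.13 -0.07 0.2221
-0.13 -0.235 0.2236
-0.1 -0.07 0.2211
-0.1 -0.235 0.2224
-0.05 -0.07 0.2203
-0.05 -0.235 0.2203
0 -0.07 0.2176
0 -0.235 0.2182
```

View pics/w2.png

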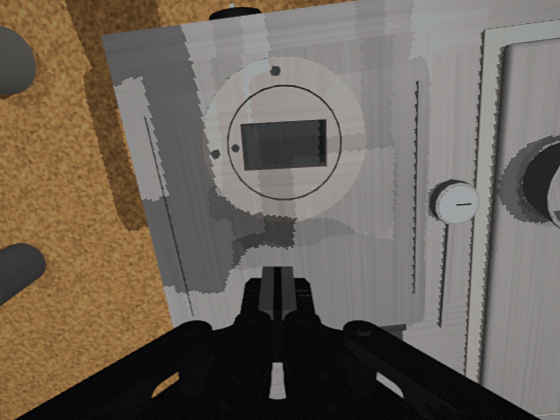

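The cover is down, and the slot is clear: centre about (284,143), pointer dimple at (236,148), slot corners around (241,124) to (327,167).

```bash
python3 -c "
from h import *
c=np.load('w2.npz')
P=ray(c,[(285,142.5),(236,148),(215,154),(275,71)],.2232)
print(P.round(4),hinge(.16,.0145,.025).round(4))
for p in P[1:]: print(np.degrees(np.arctan2(*(p-P[0])[1::-1])))
g=cv2.cvtColor(c['p'],cv2.COLOR_RGB2GRAY)[105:190,230:340]
m=(g<75).astype(np.uint8);cs=cv2.findContours(m,0,2)[0];k=max(cs,key=cv2.contourArea).reshape(-1,2)+[230,105]
Q=ray(c,k,.2195)[:,:2].astype(np.float32);print(cv2.minAreaRect(k.astype(np.float32)),cv2.minAreaRect(Q*1000))
"
```

```text
[[ 0.4976 -0.0574  0.2232]
 [ 0.4883 -0.0904  0.2232]
 [ 0.4867 -0.1056  0.2232]
 [ 0.4525 -0.0467  0.2232]] [ 0.4977 -0.0598  0.2235]
-105.63601357528728
-102.74732077698474
166.5255931419887
((284.0552978515625, 144.46826171875), (46.524105072021484, 84.54780578613281), 86.72950744628906) ((499.2181396484375, -58.976043701171875), (58.366485595703125, 32.268455505371094), 71.2193374633789)
```

Emit:
play_rows:
  plan:
    - [0.08,0.01,0.1,0,0,-0.13]
    - [0.17,0.01,0.22,0,0,-0.13]
    - [0.17,0.01,0.22,0,0,-0.13]
    - [0.17,0.01,0.22,0,0,-0.13]
    - [0.17,0.01,0.22,0,0,-0.13]
    - [0.17,0.01,0.22,0,0,-0.13]
    - [0.17,0.01,0.22,0,0,-0.13]
  hand: 195

```text
t: 5.17
tcp_pos: [0.4998, -0.061, 0.2651]
tool_rot: [0.004, 0.156, 0.988, -0.0]
wrist_force: [0.5, -0.2, 0.4]
gripper_width: 0.0198
gripper_force: 0.0
```

```bash
python3 -c "
from h import *
from bench import *
go(np.array([.498,-.059,.203]),162)
c=camera_info('wrist');p,d=capture('wrist');cv2.imwrite('pics/w3.png',p[...,::-1])"
```

```text
t 5.17 tcp [ 0.4998 -0.061   0.2651] F [ 0.5 -0.2  0.4] q [-0.26 -0.08  1.86 -0.    1.35 -1.52]
shift [0.009 0.004 0.207] turn [0.001 0.014 0.001]
```

View pics/w3.png

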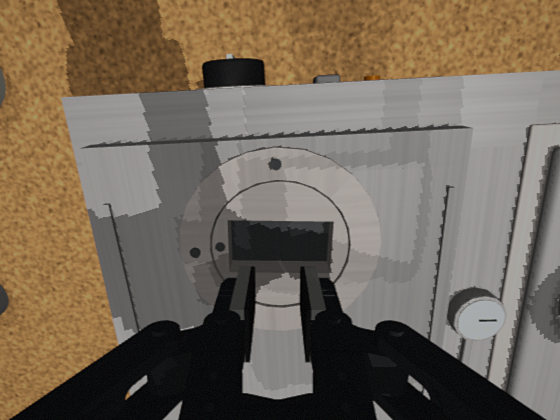

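Fingers straddle column 279, in line with the slot (229–331), so I descend into it.

Emit:
play_rows:
  plan:
    - [0.01,0,0.06,0,0,0]
    - [0.01,0.005,0.1,0,0,0]
    - [0.01,0.005,0.13,0,0,0]
    - [0.01,0.005,0.16,0,0,0]
    - [0.01,0.005,0.18,0,0,0]
    - [0.01,0.005,0.19,0,0,0]
    - [0.01,0.005,0.2,0,0,0]
    - [0.01,0.005,0.2,0,0,0]

```text
t: 5.88
tcp_pos: [0.4945, -0.0578, 0.2022]
tool_rot: [-0.0, 0.156, 0.988, 0.0]
wrist_force: [-1.8, 0.9, 5.0]
gripper_width: 0.0205
gripper_force: 2.6
```

Emit:
play_rows:
  plan:
    - [0.005,0,0.006,0,0,0]
    - [0.005,0,0.012,0,0,0]
    - [0.005,0,0.016,0,0,0]
    - [0.005,0,0.016,0,0,0]
    - [0.005,0,0.016,0,0,0]

```text
t: 6.3
tcp_pos: [0.4945, -0.0578, 0.2009]
tool_rot: [0.002, 0.156, 0.988, -0.0]
wrist_force: [-5.5, 1.7, 15.0]
gripper_width: 0.0199
gripper_force: 7.5
```

Emit:
play_rows:
  plan:
    - [0,0,0.006,0,0,0]
    - [0,0,0.012,0,0,0]
    - [0,0,0.012,0,0,0]
    - [0,0,0.012,0,0,0]

```text
t: 6.63
tcp_pos: [0.4947, -0.0578, 0.2]
tool_rot: [0.002, 0.156, 0.988, -0.0]
wrist_force: [-10.7, 2.8, 26.6]
gripper_width: 0.0206
gripper_force: 13.3
```

```bash
cat >> h.py <<'E'
def cover():
    from bench import camera_info,capture
    s=camera_info('side');p,d=capture('side');X=cloud(s,d)
    P=X[(d>0)&(X[...,2]>.2)&(X[...,2]<.35)];L=np.c_[(P[:,:2]-W)@ex,(P[:,:2]-W)@ey,P[:,2]]
    for y in(-.07,-.235):
        M=L[(L[:,0]>-.165)&(L[:,0]<.01)&(abs(L[:,1]-y)<.012)&(L[:,2]>.211)&(L[:,2]<.24)];print("cover slope",y,np.polyfit(M[:,0],M[:,2],1).round(4),len(M))
E
python3 -c "
from h import *
cover();go(np.array([.498,-.059,.2]),162)"
```

```text
cover slope -0.07 [0.01   0.2166] 363
cover slope -0.235 [0.0073 0.2165] 186
t 6.68 tcp [ 0.4947 -0.0578  0.2   ] F [-10.4   1.5  26.7] q [-0.26 -0.03  1.94 -0.    1.23 -1.51]
shift [-0.012 -0.    -0.   ] turn [-0.001  0.006  0.002]
```

Emit:
play_rows:
  plan:
    - [0,0,0,0,0,0.15]
    - [0,0,0,0,0,0.3]
    - [0,0,0,0,0,0.45]
    - [0,0,0,0,0,0.6]
    - [0,0,0,0,0,0.75]
    - [0,0,0,0,0,0.9]
    - [0,0,0,0,0,1.0]
    - [0,0,0,0,0,1.0]

```text
t: 7.35
tcp_pos: [0.4958, -0.0561, 0.2001]
tool_rot: [0.002, 0.407, 0.913, 0.002]
wrist_force: [-7.5, 5.9, 26.1]
gripper_width: 0.0201
gripper_force: 12.7
```

```bash
python3 -c "
from h import *
cover();go(np.array([.4975,-.059,.2]),62)
from bench import *
print(get_obs()['torque'])"
```

```text
cover slope -0.07 [0.0087 0.2165] 359
cover slope -0.235 [0.0102 0.2166] 99
t 7.4 tcp [ 0.4958 -0.0561  0.2001] F [-7.8  6.1 25. ] q [-0.26 -0.03  1.94  0.    1.22 -0.99]
shift [-0.011 -0.002  0.   ] turn [ 0.013 -0.003  2.334]
[ 1.1024109   1.31074817 -0.04522168]
```

Emit:
play_rows:
  plan:
    - [-0.005,0,0,0,0,0.15]
    - [-0.005,0,0,0,0,0.3]
    - [-0.005,0,0,0,0,0.45]
    - [-0.005,0,0,0,0,0.6]
    - [-0.005,0,0,0,0,0.75]
    - [-0.005,0,0,0,0,0.9]
    - [-0.005,0,0,0,0,1.0]
    - [-0.005,0,0,0,0,1.0]

```text
t: 8.07
tcp_pos: [0.4977, -0.0553, 0.2001]
tool_rot: [0.001, 0.63, 0.777, 0.005]
wrist_force: [-4.8, 11.8, 24.9]
gripper_width: 0.0202
gripper_force: 12.3
```

Emit:
play_rows:
  plan:
    - [0,0,0,0,0,0.15]
    - [0,0,0,0,0,0.3]
    - [0,0,0,0,0,0.45]
    - [0,0,0,0,0,0.6]
    - [0,0,0,0,0,0.75]
    - [0,0,0,0,0,0.9]
    - [0,0,0,0,0,1.0]
    - [0,0,0,0,0,1.0]

```text
t: 8.73
tcp_pos: [0.4993, -0.0569, 0.2004]
tool_rot: [0.003, 0.809, 0.587, 0.006]
wrist_force: [-1.7, 7.2, 21.9]
gripper_width: 0.0201
gripper_force: 10.7
```

```bash
python3 -c "
from h import *
cover();go(np.array([.4975,-.059,.2]),62)
from bench import *
print(get_obs()['torque'])
c=camera_info('wrist');p,d=capture('wrist');cv2.imwrite('pics/w4.png',p[...,::-1])"
```

```text
cover slope -0.07 [0.0084 0.2167] 352
cover slope -0.235 [0.0076 0.2166] 121
t 8.78 tcp [ 0.4993 -0.057   0.2004] F [ 0.   6.8 20.8] q [-0.26 -0.03  1.94  0.01  1.22  0.06]
shift [-0.008 -0.004  0.001] turn [ 0.021 -0.015  0.333]
[ 1.25299577  0.34887851 -0.06035655]
```

View pics/w4.png

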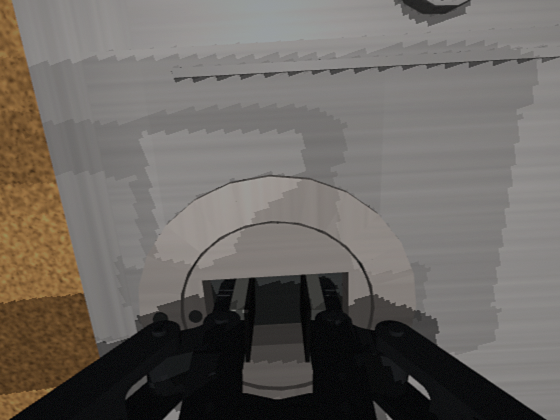

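The rotor followed: its dimple (196,317) now nearly faces the front bezel mark (160,318). I keep turning to the stop.

Emit:
play_rows:
  plan:
    - [0,0,0,0,0,0.1]
    - [0,0,0,0,0,0.2]
    - [0,0,0,0,0,0.3]
    - [0,0,0,0,0,0.4]
    - [0,0,0,0,0,0.5]
    - [0,0,0,0,0,0.6]
    - [0,0,0,0,0,0.6]
    - [0,0,0,0,0,0.6]

```text
t: 9.5
tcp_pos: [0.4996, -0.0595, 0.2005]
tool_rot: [0.004, 0.891, 0.454, 0.005]
wrist_force: [-1.0, 0.9, 19.5]
gripper_width: 0.0197
gripper_force: 11.9
```

```bash
python3 -c "
from h import *
go(np.array([.4975,-.059,.2]),62)
from bench import *
print(get_obs()['torque'])"
```

```text
t 9.5 tcp [ 0.4996 -0.0595  0.2005] F [-1.   0.9 19.5] q [-0.26 -0.02  1.94  0.    1.22  0.37]
shift [-0.003 -0.007  0.002] turn [ 0.025 -0.009 -0.265]
[0.24240812 0.28176933 0.1136969 ]
```

Emit:
play_rows:
  plan:
    - [0,0,0,0,0,0.1]
    - [0,0,0,0,0,0.2]
    - [0,0,0,0,0,0.3]
    - [0,0,0,0,0,0.3]

```text
t: 9.83
tcp_pos: [0.5012, -0.0599, 0.2008]
tool_rot: [0.006, 0.922, 0.387, 0.007]
wrist_force: [3.6, 0.2, 17.8]
gripper_width: 0.0199
gripper_force: 72.3
```

```bash
python3 -c "
from h import *
go(np.array([.4975,-.059,.2]),62)
from bench import *
print(get_obs()['torque'])
c=camera_info('wrist');p,d=capture('wrist');cv2.imwrite('pics/w5.png',p[...,::-1])"
```

```text
t 9.83 tcp [ 0.5012 -0.0599  0.2008] F [ 3.6  0.2 17.8] q [-0.26 -0.02  1.93 -0.    1.21  0.52]
shift [-0.007 -0.011  0.003] turn [ 0.034 -0.012 -0.549]
[ 0.5151304  -0.4454233   2.45430875]
```

View pics/w5.png

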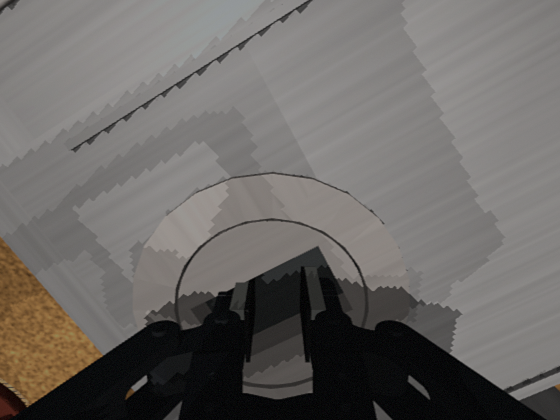

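A 2.45 N m torque means the fastener is hard on its stop. I relax the twist within the slack and lift out.

Emit:
play_rows:
  plan:
    - [0,0,0,0,0,-0.2]
    - [0,0,0,0,0,-0.4]
    - [0,0,0,0,0,-0.5]
    - [0,0,-0.03,0,0,-0.5]
    - [0,0,-0.07,0,0,-0.5]
    - [0,0,-0.15,0,0,-0.5]
    - [0,0,-0.25,0,0,-0.5]
    - [0,0,-0.35,0,0,-0.5]
    - [-0.1,0,-0.45,0,0,-0.5]
    - [-0.25,0,-0.45,0,0,-0.5]
    - [-0.25,0,-0.45,0,0,-0.5]
    - [-0.25,0,-0.45,0,0,-0.5]

```text
t: 10.88
tcp_pos: [0.4404, -0.1127, 0.3287]
tool_rot: [0.001, 0.867, 0.499, 0.001]
wrist_force: [0.3, -0.9, 0.2]
gripper_width: 0.0201
gripper_force: 0.0
```

```bash
python3 -c "
from h import *
cover()
from bench import *
c=camera_info('wrist');p,d=capture('wrist');cv2.imwrite('pics/w6.png',p[...,::-1]);np.savez('w6.npz',p=p,d=d,**c)"
```

```text
cover slope -0.07 [-0.0053  0.2173] 372
cover slope -0.235 [-0.0049  0.2174] 294
```

View pics/w6.png

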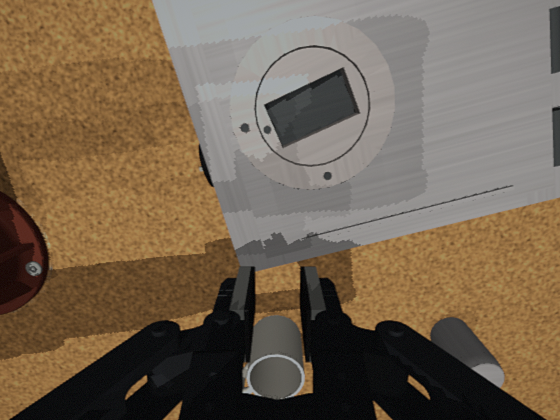

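The cover stays flat (slope 0.005); dimple at (267,130), rotor centre at (312,105). Checking the angle.

```bash
python3 -c "
from h import *
c=np.load('w6.npz')
P=ray(c,[(312,105),(267,130)],.219)
print(np.degrees(np.arctan2(*(P[1]-P[0])[1::-1])))
g=cv2.cvtColor(c['p'],cv2.COLOR_RGB2GRAY)[60:155,258:366]
k=max(cv2.findContours((g<85).astype(np.uint8),0,2)[0],key=cv2.contourArea).reshape(-1,2)+[258,60]
print(cv2.minAreaRect((ray(c,k,.2195)[:,:2]*1000).astype(np.float32)))"
```

```text
178.1938649525195
((498.1978454589844, -58.629554748535156), (31.57956886291504, 57.69217300415039), 84.0711669921875)
```

The rotor was dragged back some 10° while I relaxed the twist under pressure (now about 1.38 rad). I will nudge it back to the stop without pressing on the floor.

```bash
python3 -c "
from h import *
go(np.array([.498,-.0588,.27]),76)"
```

```text
t 10.98 tcp [ 0.441  -0.1112  0.3274] F [0.2 0.6 0.2] q [-0.4  -0.23  1.88  0.    1.49  0.12]
shift [0.246 0.077 0.191] turn [-0.001 -0.002 -0.534]
```

Emit:
play_rows:
  plan:
    - [0.12,0.04,0.05,0,0,-0.25]
    - [0.246,0.077,0.15,0,0,-0.53]
    - [0.246,0.077,0.19,0,0,-0.53]
    - [0.246,0.077,0.19,0,0,-0.53]
    - [0.246,0.077,0.19,0,0,-0.53]
    - [0.246,0.077,0.19,0,0,-0.53]

```text
t: 11.48
tcp_pos: [0.498, -0.0588, 0.2712]
tool_rot: [-0.0, 0.788, 0.615, -0.0]
wrist_force: [0.5, 0.0, 0.6]
gripper_width: 0.0198
gripper_force: 0.0
```

```bash
python3 -c "
from h import *
go(np.array([.498,-.0588,.206]),76)"
```

```text
t 11.48 tcp [ 0.498  -0.0588  0.2712] F [0.5 0.  0.6] q [-0.26 -0.08  1.85 -0.    1.37 -0.01]
shift [ 0.    -0.     0.217] turn [-0.001  0.    -0.002]
```

Emit:
play_rows:
  plan:
    - [0,0,0.06,0,0,0]
    - [0,0,0.1,0,0,0]
    - [0,0,0.14,0,0,0]
    - [0,0,0.17,0,0,0]
    - [0,0,0.2,0,0,0]
    - [0,0,0.21,0,0,0]
    - [0,0,0.21,0,0,0]

```text
t: 12.07
tcp_pos: [0.497, -0.059, 0.2067]
tool_rot: [-0.001, 0.788, 0.615, -0.001]
wrist_force: [-0.2, 0.6, 0.2]
gripper_width: 0.0201
gripper_force: 0.0
```

Emit:
play_rows:
  plan:
    - [0,0,0,0,0,0.15]
    - [0,0,0,0,0,0.3]
    - [0,0,0,0,0,0.45]
    - [0,0,0,0,0,0.6]
    - [0,0,0,0,0,0.7]
    - [0,0,0,0,0,0.75]
    - [0,0,0,0,0,0.75]

```text
t: 12.65
tcp_pos: [0.4985, -0.0591, 0.2087]
tool_rot: [0.001, 0.893, 0.45, 0.001]
wrist_force: [0.4, -0.0, -0.2]
gripper_width: 0.0204
gripper_force: 4.8
```

```bash
python3 -c "
from h import *
go(np.array([.498,-.0588,.206]),48)
from bench import *
print(get_obs()['torque'])"
```

```text
t 12.65 tcp [ 0.4985 -0.0591  0.2087] F [ 0.4 -0.  -0.2] q [-0.26 -0.03  1.92  0.    1.25  0.38]
shift [-0.    -0.002  0.009] turn [ 0.003 -0.002  0.182]
[ 0.02484349 -0.07640385  0.17996905]
```

Turning continues gently until the torque climbs.

Emit:
play_rows:
  plan:
    - [0,0,0,0,0,0.07]
    - [0,0,0,0,0,0.14]
    - [0,0,0,0,0,0.2]
    - [0,0,0,0,0,0.2]

```text
t: 12.98
tcp_pos: [0.4984, -0.0591, 0.2089]
tool_rot: [0.001, 0.915, 0.404, 0.0]
wrist_force: [0.3, 1.1, 1.9]
gripper_width: 0.0202
gripper_force: 29.8
```

```bash
python3 -c "
from h import *
go(np.array([.498,-.0588,.206]),48)
from bench import *
print(get_obs()['torque'])"
```

```text
t 12.98 tcp [ 0.4984 -0.0591  0.2089] F [0.3 1.1 1.9] q [-0.26 -0.03  1.92 -0.    1.25  0.48]
shift [-0.    -0.002  0.01 ] turn [ 0.003 -0.    -0.01 ]
[0.0252408  0.02229748 1.28379438]
```

Emit:
play_rows:
  plan:
    - [0,0,0,0,0,-0.1]
    - [0,0,0,0,0,-0.2]
    - [0,0,-0.02,0,0,-0.22]
    - [0,0,-0.06,0,0,-0.22]
    - [0,0,-0.13,0,0,-0.22]
    - [0,0,-0.23,0,0,-0.22]
    - [0,0,-0.33,0,0,-0.22]
    - [-0.1,0,-0.4,0,0,-0.22]
    - [-0.25,0,-0.4,0,0,-0.22]
    - [-0.25,0,-0.4,0,0,-0.22]
    - [-0.25,0,-0.4,0,0,-0.22]
    - [-0.25,0,-0.4,0,0,-0.22]

```text
t: 13.98
tcp_pos: [0.4472, -0.1145, 0.3287]
tool_rot: [0.0, 0.891, 0.453, 0.001]
wrist_force: [0.6, -0.2, 0.5]
gripper_width: 0.0201
gripper_force: 0.0
```

```bash
python3 -c "
from h import *
cover()
from bench import *
c=camera_info('wrist');p,d=capture('wrist');cv2.imwrite('pics/w7.png',p[...,::-1])
X=np.array([.498,-.0588,.2195]);u=c['K']@(c['R']@X+c['t']);u=(u[:2]/u[2]).astype(int);print(u,get_obs()['wrist_force'],get_obs()['tcp_pos'])
a,b=u-55
g=cv2.cvtColor(p,cv2.COLOR_RGB2GRAY)[max(b,0):b+110,a:a+110]
k=max(cv2.findContours((g<85).astype(np.uint8),0,2)[0],key=cv2.contourArea).reshape(-1,2)+[a,max(b,0)]
print(cv2.minAreaRect((ray(c,k,.2195)[:,:2]*1000).astype(np.float32)))"
```

```text
cover slope -0.07 [-0.0057  0.2173] 364
cover slope -0.235 [-0.007   0.2171] 286
[290 108] [ 0.4977252  -0.96138021 -1.63351797] [ 0.44738515 -0.11372539  0.32781483]
((498.1064147949219, -58.576683044433594), (31.573137283325195, 57.65016555786133), 74.8590087890625)
```

View pics/w7.png

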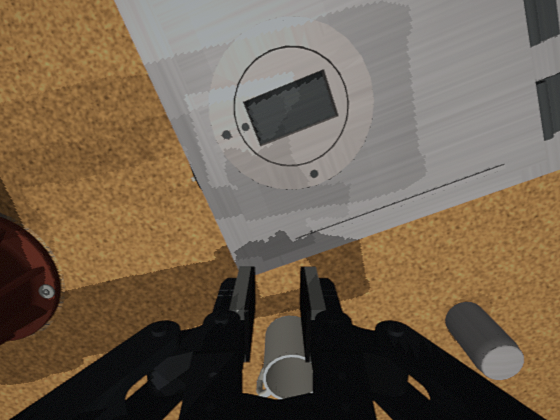

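The slot axis is now at 164.9°, which matches the locked direction. The dimple (246,127) is in line with the bezel mark (226,135), the cover is flat at about 0.006 rad, and the arm is clear. I'm handing the job in.

```bash
python3 -c "
from bench import *
print(job_done())"
```

```text
the job is handed in; nothing more can be done
None
```

The cover is shut and locked: the fastener measures on its quarter-turn stop, the cover rests at about 0.006 rad, the arm is clear, and the job was handed in at about 14 s; `job_done()` returned no verdict.

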